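# Seat the row of loose bosses on a curved frame section

### The arm

A 7-joint arm with a two-finger parallel gripper is mounted at the origin on the work surface. World frame = base frame: x ahead of the robot, y to its left, z up, the work surface at z = 0. Lengths are in m, angles in rad, forces in N, time in s.
With the tool pointing down it reaches from about 0.35 to 0.9 m from the base axis. Payload 8.1 kg.
Tool frame: the origin (TCP) lies at the very end of the fingers, on their centre line; the grasp point (between the pads) lies 19 mm behind it; z points along the fingers, y is the line along which they close (so a half turn about z gives the same grasp; the last joint's range is limited). The gripper opens to 85 mm and grips with 20 to 120 N. Pads are 22 mm wide; open, the fingers measure 114 mm over their backs; the gripper's body (76 mm by 85 mm) begins 54 mm behind the grasp point. The pads swing forward as they close: fully open they stand 13 mm farther back than shut.
Start: joints at [-1.349, 0.434, 0.025, 1.573, -0.012, 1.134, -0.075], TCP at [0.199, 0.592, 0.231] pointing down, gripper open.
Joint ranges: [-2.62, 2.62], [-0.44, 2.09], [-1.27, 1.32], [0.08, 2.57], [-1.32, 4.46], [0.12, 2], [-2.74, 2.74]. Speed limits (rad/s): [2.22, 2.22, 3.01, 3.01, 3.14, 3.14, 3.14].

### API

Orientations are given as [roll, pitch, yaw] about the fixed x, y, z axes, in that order (R = Rz(yaw) Ry(pitch) Rx(roll)).
In Python, from plant import manip gives the robot as it stands.
- The arm moves only by the tool apply_moves, never from a script. Its argument "targets" is a list that holds one entry, the list of rows, each a list of 4 numbers: the shift along the tool's x, y, z in cm, then the turn about the tool's z in degrees. A call has 1 to 10 rows; each row shifts and turns the commanded pose from where the row before left it, along the tool's axes as they then stand; what a row does not reach is not made up. A row lasts 1/8 s, in which the tool goes at most 62.5 mm and 10.7 degrees, less where a joint would pass 70% of its speed; a pose out of reach is approached as far as the arm can. A call with a gripper value outside its range is refused whole. "fingers" is the gripper's target within -1 to 1 (fully open at 1, half-way at 0, shut at -1), set as the call begins (left out, the last holds). The fingers move at their own pace and stop on an object; "force" is the grip in N (left out, the last holds). Time passes only in rows, so rows that do not move let the fingers close. It gives the time, the measured TCP pose, the force, the opening and the grip force at its end, in the units of the state.
- manip.state(): the state, without advancing time (a new reading comes with each control period).
- manip.read_camera(name): name is "side" or "top"; returns a dict with "img" (400x640x3 uint8, red, green, blue), "mtx" (3x3 intrinsics, pixels), "k1" (the pictures are not rectified: a ray, as slopes to the right and down, at radius r is drawn at 1 + k1 r^2 times it, then the intrinsics apply), "rvec" (rotation vector, rad) and "tvec" (3), from world to camera coordinates, as OpenCV has them. Camera axes: x right, y down, z forward; pixel columns grow to the right and rows downward; lengths in m; the calibration is good to about 2 mm. A picture is of the moment at which its call begins. There is no depth.
- manip.job_done(): hands the job in; it is judged then, once.
The state is a dict: "clock": time; "joint_positions": joint angles; "joint_velocities": joint speeds; "joint_torque": joint torques, N m; "ee_pos": TCP position; "ee_rot": TCP orientation; "contact_force": force on the tool from outside, world axes, zero at the start; "moment": the same for the moment, N m; "grip_width": opening from 0.0 (shut) to 1.0 (fully open); "grip_force": force on a finger pad.
Only numpy, scipy, OpenCV 4.12 (cv2) and the standard library are available. Lean on these libraries where they do the work, as an engineer would, in place of code of your own. Each camera call takes 0.05 s, during which the arm holds its last target. There are 200 camera calls.

### The job

The six cream bosses along the curved picture-frame section have been glued and still stand proud: with closed fingertips, gently press them fully home one after another, following the curve from the end where the red-topped weight stands to the end with the blue-topped weight. Do it in one unbroken pass, the fingertips staying over the row and within about 3 cm above the bosses from the first to the last, then move clear. Press only, never pinch or pull a boss, and leave the weights, pot, tin, iron and tools where they are.

Things in the scene. Friction and masses are not known exactly. Their poses are not given: they have to be found in the camera images.
- cradle: Fixed plywood base board, 140 x 280 x 16 mm, under the work. Origin on the table surface below the middle of the row of bosses (the board's centre lies 30 mm along +x). z up, y along the chord of the row (boss1 at +y, boss6 at -y), x towards the hollow (inner) side of the curve.
- rail_top (a point): Middle of the frame section's top, 60 mm above the table, above the cradle's origin. Dark curved wooden bar, 50 mm wide, 24 mm thick, on three spring pads: gives straight down about 1 mm per 2 N (12 mm at most) and springs back. Centre line: 180 mm arc, 40 degrees to either side. Flat gold lines run along both edges.
- arc_centre (a point): Centre of the arc on which the bosses lie, 180 mm along the cradle's +x from its origin, at the height of the section's top (60 mm); nothing is there but air.
- boss1_crown (a point): Centre of the flat top (12 mm across) of boss 1, counted from the cradle's +y end. Cream round boss, 26 mm across, bevelled; its rim lies 4.5 mm below its top; a terracotta band on its side shows while proud. On the 180 mm arc, 36 mm from the next. Top 72 mm above the table at joint 0, 67 mm when fully home (7 mm above the section's top).
- boss2_crown (a point): Centre of the flat top (12 mm across) of boss 2, counted from the cradle's +y end. Cream round boss, 26 mm across, bevelled; its rim lies 4.5 mm below its top; a terracotta band on its side shows while proud. On the 180 mm arc, 36 mm from the next. Top 72 mm above the table at joint 0, 67 mm when fully home (7 mm above the section's top).
- boss3_crown (a point): Centre of the flat top (12 mm across) of boss 3, counted from the cradle's +y end. Cream round boss, 26 mm across, bevelled; its rim lies 4.5 mm below its top; a terracotta band on its side shows while proud. On the 180 mm arc, 36 mm from the next. Top 72 mm above the table at joint 0, 67 mm when fully home (7 mm above the section's top).
- boss4_crown (a point): Centre of the flat top (12 mm across) of boss 4, counted from the cradle's +y end. Cream round boss, 26 mm across, bevelled; its rim lies 4.5 mm below its top; a terracotta band on its side shows while proud. On the 180 mm arc, 36 mm from the next. Top 72 mm above the table at joint 0, 67 mm when fully home (7 mm above the section's top).
- boss5_crown (a point): Centre of the flat top (12 mm across) of boss 5, counted from the cradle's +y end. Cream round boss, 26 mm across, bevelled; its rim lies 4.5 mm below its top; a terracotta band on its side shows while proud. On the 180 mm arc, 36 mm from the next. Top 72 mm above the table at joint 0, 67 mm when fully home (7 mm above the section's top).
- boss6_crown (a point): Centre of the flat top (12 mm across) of boss 6, counted from the cradle's +y end. Cream round boss, 26 mm across, bevelled; its rim lies 4.5 mm below its top; a terracotta band on its side shows while proud. On the 180 mm arc, 36 mm from the next. Top 72 mm above the table at joint 0, 67 mm when fully home (7 mm above the section's top).
- boss1 (a joint): How far boss 1 is pressed down, m: 0 to 0.0015 at the start, 0.005 fully home against its stop; negative if pulled out. It sits in stiff glue: moves at about 4 N and stays where it is left.
- boss2 (a joint): How far boss 2 is pressed down, m: 0 to 0.0015 at the start, 0.005 fully home against its stop; negative if pulled out. It sits in stiff glue: moves at about 4 N and stays where it is left.
- boss3 (a joint): How far boss 3 is pressed down, m: 0 to 0.0015 at the start, 0.005 fully home against its stop; negative if pulled out. It sits in stiff glue: moves at about 4 N and stays where it is left.
- boss4 (a joint): How far boss 4 is pressed down, m: 0 to 0.0015 at the start, 0.005 fully home against its stop; negative if pulled out. It sits in stiff glue: moves at about 4 N and stays where it is left.
- boss5 (a joint): How far boss 5 is pressed down, m: 0 to 0.0015 at the start, 0.005 fully home against its stop; negative if pulled out. It sits in stiff glue: moves at about 4 N and stays where it is left.
- boss6 (a joint): How far boss 6 is pressed down, m: 0 to 0.0015 at the start, 0.005 fully home against its stop; negative if pulled out. It sits in stiff glue: moves at about 4 N and stays where it is left.
- red_weight: Small loose brass weight with a red knob top, 30 mm across, 41 mm tall, 0.15 kg, origin under its centre. Stands on the table beyond the end of the row where the pass begins: if its y in the cradle's frame is positive, begin at boss1 and end at boss6, else the other way.
- blue_weight: The same weight with a blue knob top, beyond the end of the row where the pass finishes.
- glue_pot: Loose closed jar, 48 mm across, 55 mm tall, standing in the hollow of the curve; origin under its centre.
- tin: Loose tin can, 72 mm across, 90 mm tall, on the left of the table; origin under its centre.
- brush: Loose brush lying on the right of the table; origin under its middle, length along its x.
- knife: Loose spatula lying on the left of the table; origin under its middle, length along its x.
- iron: Loose small lining iron, steel sole 110 x 60 mm, black handle, 71 mm tall, on the right of the table; origin under the middle of its sole.

How it is judged:
By the outcome, as a careful person would: the job done as asked, in the order asked, and still so for the second after the job is handed in, with the robot touching nothing.
It also fails if it takes over 58 s, if anything falls off the work surface, if the arm or the gripper's body presses on something with over 40 N, if the wrist force passes 120 N, or if a joint passes its speed limit or range.

## Working session

There is one attempt and no reset: what is moved stays moved. The work goes in short steps, Python scripts to look and compute and a tool call to move; the robot and the scene stay as the last step left them, time stands still between calls to the robot, and variables do not carry over. Pictures are saved under pics/ and viewed, at most 10 in all, crops included, and the job is handed in when it is done.

Besides the shell and the picture viewer there is one more tool, called after "Call:" as name(argument=value, ...) on one line, values as JSON. apply_moves: Moves the arm, as the interface text tells. Its arguments: {"type":"object","properties":{"targets":{"type":"array","items":{"type":"array","items":{"type":"array","items":{"type":"number"}}}},"fingers":{"type":"number"},"force":{"type":"number"}},"required":["targets"]}

```bash
mkdir -p pics; ls; python3 - <<'E'
from plant import manip
import cv2,numpy as np
for n in("top","side"):
    c=manip.read_camera(n);cv2.imwrite(f"pics/{n}0.png",c["img"][:,:,::-1])
    print(n,c["mtx"].tolist(),c["k1"],c["rvec"],c["tvec"])
s=manip.state();print(s)
E
```

```text
pics
top [[442.3647880604508, 0.0, 314.20894702084246], [0.0, 442.3647880604508, 195.50580830656682], [0.0, 0.0, 1.0]] -0.1218767821513183 [ 2.09077038 -2.14885734  0.20490668] [0.02269409 0.54670566 1.22429322]
side [[454.4698173813604, 0.0, 321.8139784461714], [0.0, 454.4698173813604, 202.43454090824673], [0.0, 0.0, 1.0]] -0.09366833529211283 [ 2.30416799 -0.76524959  0.31108576] [-0.44132139  0.30764171  1.03940061]
{'clock': 0.1, 'joint_positions': array([-1.34860847,  0.43514988,  0.02496357,  1.57402303, -0.01156867,
        1.13397237, -0.07507798]), 'joint_velocities': array([-0.00099133, -0.00083264,  0.00167013, -0.00318395,  0.00095305,
        0.00037205,  0.00032744]), 'joint_torque': array([ 3.10585354e-03, -6.71751523e+01,  1.02815554e+00, -3.16900957e+01,
        1.58614159e-02,  7.18618452e-03,  4.22497067e-05]), 'ee_pos': array([0.19935217, 0.591877  , 0.23059991]), 'ee_rot': array([-3.14019257e+00,  1.52416301e-04,  2.81677970e+00]), 'contact_force': array([ 0.76235579, -0.94683731,  0.25134027]), 'moment': array([-0.02929512,  0.03624633,  0.01780089]), 'grip_force': 0.0, 'grip_width': 0.9991333514225019}
```

View pics/top0.png

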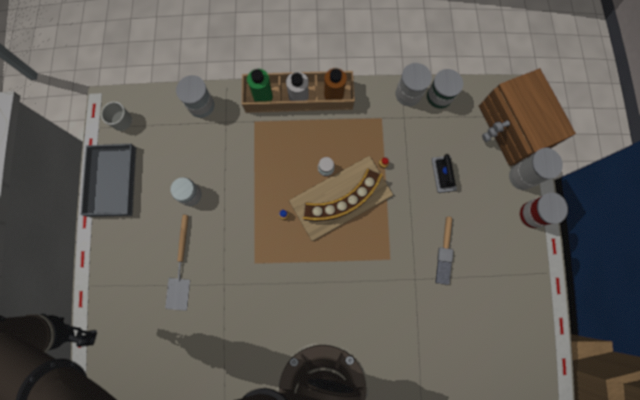

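View pics/side0.png

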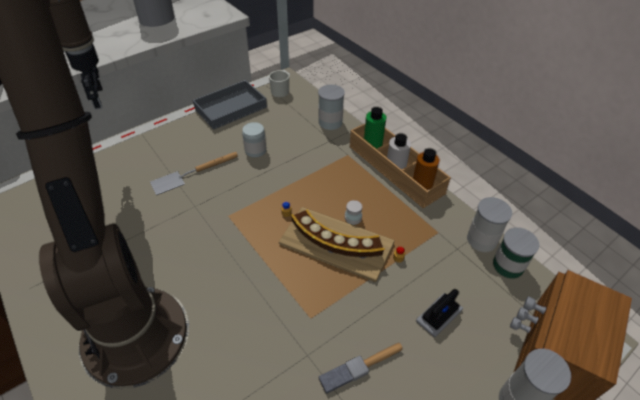

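Top view: the cream bosses run from (316,211) to (369,182). The red weight is at (384,161), the blue one at (283,214), and the pot is in the hollow at (327,167). So the pass starts at the right end, boss 6. Next I'll measure the bosses in both views.

```bash
cat >h.py <<'E'
import cv2,numpy as np
from scipy.optimize import least_squares
from plant import manip
def ray(c,uv):
    d=np.array([c["k1"],0,0,0,0.])
    n=cv2.undistortPoints(np.array(uv,float).reshape(-1,1,2),c["mtx"],d).reshape(-1,2)
    R=cv2.Rodrigues(c["rvec"])[0];o=-R.T@c["tvec"]
    return o,np.c_[n,np.ones(len(n))]@R
def plane(c,uv,z):
    o,d=ray(c,uv);return o+d*((z-o[2])/d[:,2])[:,None]
def proj(c,P):
    return cv2.projectPoints(np.array(P,float).reshape(-1,1,3),c["rvec"],c["tvec"],c["mtx"],np.array([c["k1"],0,0,0,0.]))[0].reshape(-1,2)
def cream(c,box):
    x0,y0,x1,y1=box;im=cv2.resize(c["img"][y0:y1,x0:x1],None,fx=4,fy=4,interpolation=cv2.INTER_CUBIC)
    hsv=cv2.cvtColor(im,cv2.COLOR_RGB2HSV)
    return im,hsv
E
python3 - <<'E'
from h import *
for n,b in(("top",(270,150,400,240)),("side",(275,195,410,275))):
    c=manip.read_camera(n);im,hsv=cream(c,b)
    m=((hsv[...,2]>135)&(hsv[...,1]<110)).astype(np.uint8)
    k,l,st,ce=cv2.connectedComponentsWithStats(m)
    uv=[(ce[i]+.5)/4-.5+b[:2] for i in range(1,k) if st[i,4]>200]
    A=[st[i,4] for i in range(1,k) if st[i,4]>200]
    P=plane(c,uv,.0705)
    for u,a,p in zip(uv,A,P):print(n,u.round(1),a,p.round(4))
    o=im.copy();o[m==0]//=2
    cv2.imwrite(f"pics/{n}c.png",o[:,:,::-1])
E
python3 -c "
import cv2,numpy as np
a,b=cv2.imread('pics/topc.png'),cv2.imread('pics/sidec.png')
o=np.zeros((690,540,3),np.uint8);o[:360,:520]=a;o[365:685,:540]=b;cv2.imwrite('pics/both.png',o[:600] if 0 else cv2.resize(o,(470,600)))"
```

```text
top [325.7 163.5] 2200 [ 0.637  -0.0279  0.0705]
top [362.4 166.6] 1491 [ 0.6249 -0.1337  0.0705]
top [352.9 166.3] 275 [ 0.6264 -0.1062  0.0705]
top [311.  189.5] 1038 [0.5613 0.0163 0.0705]
top [368.5 181.7] 624 [ 0.5797 -0.1492  0.0705]
top [361.2 191.4] 622 [ 0.5518 -0.1267  0.0705]
top [385.7 195.4] 464 [ 0.5384 -0.1963  0.0705]
top [351.8 199.5] 639 [ 0.5292 -0.0988  0.0705]
top [340.9 205.6] 624 [ 0.5126 -0.0671  0.0705]
top [328.9 209.5] 650 [ 0.5023 -0.0328  0.0705]
top [316.3 210.9] 642 [0.4993 0.0029 0.0705]
side [353.8 205.1] 2462 [ 0.6297 -0.0397  0.0705]
side [301.9 208.6] 255 [0.5101 0.0332 0.0705]
side [339.5 224.9] 8346 [ 0.5559 -0.0706  0.0705]
side [305.7 219.5] 725 [ 0.4958 -0.0039  0.0705]
side [290.  231.8] 1873 [ 0.4396 -0.0135  0.0705]
side [314.8 227. ] 821 [ 0.5001 -0.0383  0.0705]
side [326.  233.8] 827 [ 0.5098 -0.0732  0.0705]
side [338.9 238.5] 842 [ 0.5268 -0.1046  0.0705]
side [386.1 243.6] 2070 [ 0.6122 -0.1881  0.0705]
side [292.9 244.2] 1518 [ 0.4231 -0.0503  0.0705]
side [352.5 241.3] 880 [ 0.549  -0.132   0.0705]
side [366.8 241.6] 852 [ 0.5771 -0.1543  0.0705]
side [369.4 272.5] 1009 [ 0.5217 -0.2282  0.0705]
```

View pics/both.png

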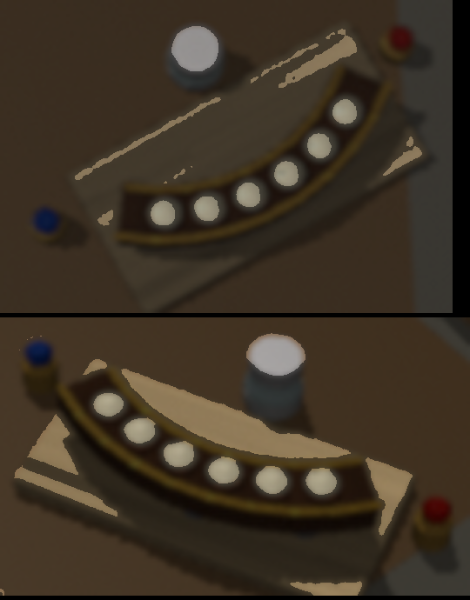

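```bash
cat >>h.py <<'E'
def measure(z=.0690):
    """cradle x,y,angle from each view; bosses 1..6"""
    out={}
    for n,b in(("top",(300,170,385,222)),("side",(295,210,375,250))):
        c=manip.read_camera(n);im,hsv=cream(c,b)
        m=((hsv[...,2]>135)&(hsv[...,1]<110)).astype(np.uint8)
        k,l,st,ce=cv2.connectedComponentsWithStats(m)
        uv=np.array([(ce[i]+.5)/4-.5+b[:2] for i in range(1,k) if 550<st[i,4]<1000 and st[i,2]<1.7*st[i,3]+5])
        P=plane(c,uv,z)
        P=P[np.argsort(-P[:,1])]
        out[n]=(c,uv,P)
    return out
def arc(p):
    a=np.radians((2.5-np.arange(6))*np.degrees(36/180)); x=.18-.18*np.cos(a);y=.18*np.sin(a)
    t=p[2];return np.c_[p[0]+x*np.cos(t)-y*np.sin(t),p[1]+x*np.sin(t)+y*np.cos(t)]
E
python3 - <<'E'
from h import *
o=measure()
for n in o:
    c,uv,P=o[n];print(n,len(P),ray(c,uv[:1])[0].round(3))
    if len(P)==6:
        r=least_squares(lambda p:(arc(p)-P[:,:2]).ravel(),[.52,-.08,.5])
        print(r.x.round(4),np.abs(r.fun).max().round(4));print(arc(r.x).round(4).tolist())
# triangulated heights
oa,da=ray(o["top"][0],proj(o["top"][0],o["top"][2]));ob,db=ray(o["side"][0],proj(o["side"][0],o["side"][2]))
for a,b in zip(da,db):
    A=np.c_[a,-b];s=np.linalg.lstsq(A,ob-oa,rcond=None)[0];p=oa+a*s[0];q=ob+b*s[1];print(((p+q)/2).round(4),np.linalg.norm(p-q).round(4))
E
```

```text
top 6 [0.302 0.011 1.306]
[ 0.5203 -0.0835  0.4861] 0.0002
[[0.4995, 0.0031], [0.5026, -0.0327], [0.5127, -0.0672], [0.5295, -0.099], [0.5523, -0.1268], [0.5801, -0.1495]]
side 7 [ 0.06  -0.635  0.981]
[0.5007 0.0029 0.0607] 0.0005
[ 0.5037 -0.0331  0.0627] 0.0003
[ 0.4813 -0.0563  0.0418] 0.0752
[ 0.5122 -0.0911  0.0933] 0.0275
[ 0.534  -0.1183  0.0868] 0.0311
[ 0.5621 -0.1407  0.0781] 0.034
```

Call:
apply_moves(targets=[[[0, 0, 0, 8], [0, 0, 0, 8], [0, 0, 0, 8], [0, 0, 0, 8], [0, 0, 0, 8], [0, 0, 0, 3.4]]], fingers=-1)

```text
clock: 1.05
ee_pos: [0.1994, 0.5923, 0.2313]
ee_rot: [-3.142, 0.0, 2.056]
contact_force: [-0.5, 0.4, -0.5]
grip_width: -0.001
grip_force: 0.0
```

Call:
apply_moves(targets=[[[-5, 0, 0, 0], [-5, 0, 0, 0], [-5, 0, 0, 0], [-5, 0, 0, 0], [-5, 0, 0, 0], [-5, 0, 0, 0], [-5, 0, 0, 0], [-5, 0, 0, 0], [-5, 0, 0, 0], [-5, 0, 0, 0]]])

```text
clock: 2.3
ee_pos: [0.4347, 0.1494, 0.2316]
ee_rot: [3.141, -0.0, 2.059]
contact_force: [0.6, 0.5, -0.7]
grip_width: -0.001
grip_force: 0.0
```

Call:
apply_moves(targets=[[[-5, 0, 0, 0], [-5, 0, 0, 0], [-5, 0, 0, 0], [-5, 0, 0, 0], [-5, -0.6, 1, 0], [-5, -0.6, 2, 0], [-3, 0, 2, 0], [0, 0, 2, 0], [0, 0, 1, 0], [0, 0, 0, 0]]])

```text
clock: 3.55
ee_pos: [0.578, -0.1456, 0.1509]
ee_rot: [-3.141, -0.001, 2.06]
contact_force: [0.2, -0.9, 0.5]
grip_width: -0.002
grip_force: 0.0
```

```bash
python3 - <<'E'
from h import *
s=manip.state();p=s["ee_pos"];print(p,s["ee_rot"],s["contact_force"])
C=[]
for n in("top","side"):
    c=manip.read_camera(n);q=proj(c,[p,[.5801,-.1495,.0715]]);print(n,q.round(1))
    u=int(q[1,0]);v=int(q[1,1])-10;w=c["img"][v-45:v+45,u-60:u+60];print(u-60,v-45)
    C.append(cv2.resize(w,None,fx=5,fy=5,interpolation=cv2.INTER_CUBIC)[:450,:400] if 0 else cv2.resize(w,(400,300),interpolation=cv2.INTER_CUBIC))
cv2.imwrite("pics/hover.png",np.hstack(C)[:,:,::-1])
E
```

```text
[ 0.57800877 -0.14555004  0.15090695] [-3.14083592e+00 -9.58284102e-04  2.05997724e+00] [ 0.20921471 -0.93546325  0.49542519]
top [[370.7 175.7]
 [368.7 181.5]]
308 126
side [[367.5 218.7]
 [366.5 239.6]]
306 184
```

View pics/hover.png

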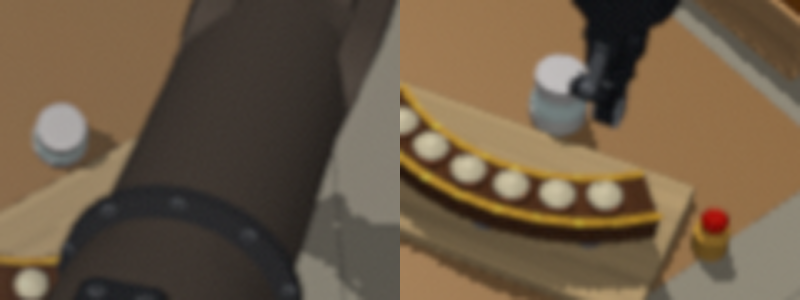

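The side view shows the closed tip near pixel (369,220.5), against a projected (367.5,218.7), so the side calibration is off by about 1–1.5 px. That agrees better with the top-view estimate. I'll go lower and compare the tip with the boss directly.

Call:
apply_moves(targets=[[[-0.35, 0, 1, 0], [0, 0, 1, 0], [0, 0, 1, 0], [0, 0, 1, 0], [0, 0, 1, 0], [0, 0, 1, 0], [0, 0, 0, 0], [0, 0, 0, 0]]])

```text
clock: 4.65
ee_pos: [0.5802, -0.1494, 0.0915]
ee_rot: [3.141, 0.0, 2.059]
contact_force: [-0.4, 0.6, 0.4]
grip_width: 0.001
grip_force: 0.0
```

```bash
python3 - <<'E'
from h import *
s=manip.state();p=s["ee_pos"];print(p,s["contact_force"])
c=manip.read_camera("side");q=proj(c,[p,[p[0],p[1],.069],[.5801,-.1495,.069]]);print(q.round(1))
u,v=366,232;w=c["img"][v-25:v+25,u-33:u+34];print(u-33,v-25)
cv2.imwrite("pics/hover2.png",cv2.resize(w,None,fx=10,fy=10,interpolation=cv2.INTER_CUBIC)[:,:,::-1])
E
```

```text
[ 0.58017151 -0.1494382   0.09149352] [-0.39563536  0.5542343   0.38117069]
[[367.1 234.7]
 [366.4 240.2]
 [366.4 240.2]]
333 207
```

View pics/hover2.png

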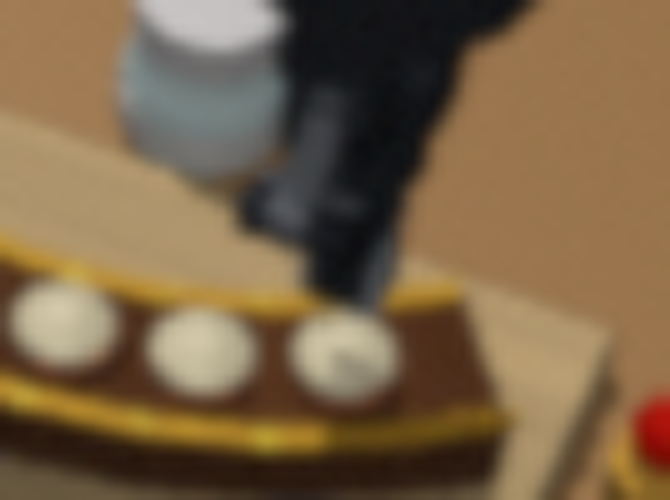

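The tip bottom is at about (367.5,236), the same bias as before. After correcting for it, boss 6's centre falls on the top-view estimate, so I'm directly over it. Pressing now.

Call:
apply_moves(targets=[[[0, 0, 0.8, 0], [0, 0, 0.8, 0], [0, 0, 0.3, 0], [0, 0, 0.2, 0], [0, 0, 0.2, 0], [0, 0, 0.2, 0], [0, 0, 0.2, 0], [0, 0, 0, 0], [0, 0, 0, 0]]])

```text
clock: 5.82
ee_pos: [0.5799, -0.1493, 0.0645]
ee_rot: [3.142, -0.0, 2.059]
contact_force: [-3.3, 1.8, 6.8]
grip_width: 0.001
grip_force: 3.3
```

Call:
apply_moves(targets=[[[0, 0, 0.2, 0], [0, 0, 0.15, 0], [0, 0, 0, 0], [0, 0, 0, 0], [0, 0, 0, 0], [0, 0, 0, 0]]])

```text
clock: 6.58
ee_pos: [0.5799, -0.1493, 0.0615]
ee_rot: [3.141, -0.0, 2.059]
contact_force: [-5.4, 2.4, 12.4]
grip_width: 0.002
grip_force: 6.2
```

Between readings the slope is about 1.9 N/mm, which is the pad spring rate, so boss 6 is at its stop. On to boss 5.

Call:
apply_moves(targets=[[[0, 0, -0.9, 0], [0, 0, -0.8, 0], [1.7, -0.7, 0, 0], [1.61, -0.7, 0, 0], [0, 0, 0, 0], [0, 0, 0, 0]]])

```text
clock: 7.32
ee_pos: [0.553, -0.1272, 0.0782]
ee_rot: [3.141, 0.001, 2.059]
contact_force: [-0.0, -0.7, -0.1]
grip_width: -0.004
grip_force: 0.0
```

```bash
python3 - <<'E'
from h import *
s=manip.state();p=s["ee_pos"];print(p,s["contact_force"])
c=manip.read_camera("side")
u,v=360,238;w=c["img"][v-20:v+20,u-30:u+30];print(u-30,v-20,proj(c,[p,[.5801,-.1495,.067]]))
cv2.imwrite("pics/b5.png",cv2.resize(w,None,fx=10,fy=10,interpolation=cv2.INTER_CUBIC)[:,:,::-1])
E
```

```text
[ 0.55300549 -0.12717968  0.07817082] [-0.0242843  -0.6629971  -0.14700463]
330 218 [[352.73178861 237.42057509]
 [366.30806982 240.68873424]]
```

View pics/b5.png

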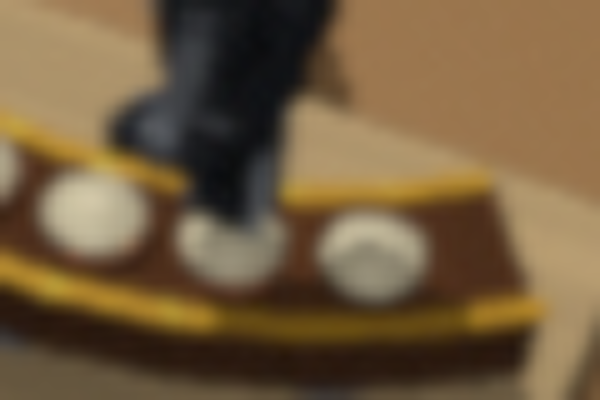

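Boss 6 no longer shows its terracotta band, at (367,243). The tip is centred over boss 5 at (353,240). Pressing boss 5.

Call:
apply_moves(targets=[[[0, 0, 0.6, 0], [0, 0, 0.3, 0], [0, 0, 0.2, 0], [0, 0, 0.2, 0], [0, 0, 0.2, 0], [0, 0, 0.2, 0], [0, 0, 0, 0], [0, 0, 0, 0], [0, 0, 0, 0], [0, 0, 0, 0]]])

```text
clock: 8.62
ee_pos: [0.5528, -0.1272, 0.0617]
ee_rot: [3.14, 0.001, 2.059]
contact_force: [-0.0, -1.1, 12.4]
grip_width: -0.0
grip_force: 6.0
```

Same height and force as boss 6, so boss 5 is home. On to boss 4.

Call:
apply_moves(targets=[[[0, 0, -0.9, 0], [0, 0, -0.8, 0], [1.8, -0.4, 0, 0], [1.72, -0.31, 0, 0], [0, 0, 0, 0], [0, 0, 0.7, 0], [0, 0, 0.3, 0], [0, 0, 0.2, 0], [0, 0, 0.2, 0], [0, 0, 0.2, 0]]])

```text
clock: 9.88
ee_pos: [0.5298, -0.0988, 0.0622]
ee_rot: [3.141, -0.0, 2.059]
contact_force: [-0.9, 4.0, 12.4]
grip_width: -0.002
grip_force: 5.9
```

Call:
apply_moves(targets=[[[0, 0, 0.1, 0], [0, 0, 0, 0], [0, 0, 0, 0], [0, 0, 0, 0], [0, 0, 0, 0]]])

```text
clock: 10.5
ee_pos: [0.5298, -0.0988, 0.0614]
ee_rot: [3.14, -0.0, 2.059]
contact_force: [-2.0, 3.9, 12.5]
grip_width: 0.003
grip_force: 6.2
```

Call:
apply_moves(targets=[[[0, 0, -0.9, 0], [0, 0, -0.8, 0], [1.8, 0, 0, 0], [1.8, 0, 0, 0], [0, 0, 0, 0], [0, 0, 0.7, 0], [0, 0, 0.3, 0], [0, 0, 0.2, 0], [0, 0, 0.2, 0], [0, 0, 0.2, 0]]])

```text
clock: 11.75
ee_pos: [0.5128, -0.067, 0.0621]
ee_rot: [3.141, -0.0, 2.059]
contact_force: [-2.3, 4.2, 11.6]
grip_width: -0.0
grip_force: 5.9
```

Call:
apply_moves(targets=[[[0, 0, 0.1, 0], [0, 0, 0, 0], [0, 0, 0, 0], [0, 0, 0, 0], [0, 0, 0, 0]]])

```text
clock: 12.38
ee_pos: [0.5128, -0.067, 0.0614]
ee_rot: [3.141, -0.0, 2.059]
contact_force: [-2.1, 3.4, 12.8]
grip_width: 0.003
grip_force: 6.3
```

Bosses 4 and 3 are home, and the tip is within 0.5 mm of its targets. Boss 2 next.

Call:
apply_moves(targets=[[[0, 0, -0.9, 0], [0, 0, -0.8, 0], [1.8, 0.4, 0, 0], [1.72, 0.31, 0, 0], [0, 0, 0, 0], [0, 0, 0.7, 0], [0, 0, 0.3, 0], [0, 0, 0.2, 0], [0, 0, 0.2, 0], [0, 0, 0.2, 0]]])

```text
clock: 13.62
ee_pos: [0.5027, -0.033, 0.0622]
ee_rot: [3.141, 0.0, 2.059]
contact_force: [-1.2, 1.9, 11.4]
grip_width: 0.0
grip_force: 5.9
```

Call:
apply_moves(targets=[[[0, 0, 0.1, 0], [0, 0, 0, 0], [0, 0, 0, 0], [0, 0, 0, 0], [0, 0, 0, 0]]])

```text
clock: 14.25
ee_pos: [0.5027, -0.033, 0.0614]
ee_rot: [3.14, 0.0, 2.059]
contact_force: [-1.8, 2.2, 12.8]
grip_width: -0.002
grip_force: 6.2
```

Call:
apply_moves(targets=[[[0, 0, -0.9, 0], [0, 0, -0.8, 0], [1.7, 0.7, 0, 0], [1.61, 0.7, 0, 0], [0, 0, 0, 0], [0, 0, 0.7, 0], [0, 0, 0.3, 0], [0, 0, 0.2, 0], [0, 0, 0.2, 0], [0, 0, 0.2, 0]]])

```text
clock: 15.5
ee_pos: [0.4993, 0.0027, 0.0621]
ee_rot: [3.141, 0.0, 2.059]
contact_force: [-1.9, 0.1, 12.0]
grip_width: 0.001
grip_force: 5.9
```

Call:
apply_moves(targets=[[[0, 0, 0.1, 0], [0, 0, 0, 0], [0, 0, 0, 0], [0, 0, 0, 0], [0, 0, 0, 0]]])

```text
clock: 16.12
ee_pos: [0.4993, 0.0027, 0.0614]
ee_rot: [3.141, -0.0, 2.059]
contact_force: [-2.2, 0.6, 12.8]
grip_width: 0.002
grip_force: 6.2
```

Call:
apply_moves(targets=[[[0, 0, -0.9, 0], [0, 0, -0.9, 0], [0, 0, 0, 0]]])

```text
clock: 16.5
ee_pos: [0.4992, 0.0029, 0.0793]
ee_rot: [3.141, 0.0, 2.059]
contact_force: [-0.5, -0.5, -1.5]
grip_width: 0.002
grip_force: 0.0
```

```bash
python3 - <<'E'
from h import *
c=manip.read_camera("side")
u,v=337,232;w=c["img"][v-24:v+24,u-40:u+40]
cv2.imwrite("pics/end.png",cv2.resize(w,None,fx=10,fy=10,interpolation=cv2.INTER_CUBIC)[:,:,::-1])
E
```

```text
(no output)
```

View pics/end.png

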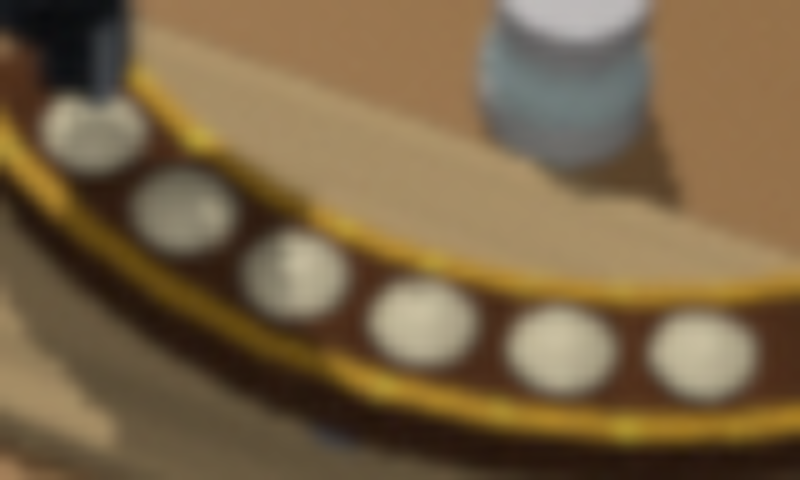

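All six bosses sit at the same height with no terracotta band showing, from (93,130) to (702,352) in the crop. I'll lift straight up and clear.

Call:
apply_moves(targets=[[[0, 0, -2, 0], [0, 0, -3, 0], [0, 0, -4, 0], [0, 0, -4, 0], [3, 0, -2, 0], [4, 0, 0, 0], [4, 0, 0, 0], [3, 0, 0, 0], [0, 0, 0, 0], [0, 0, 0, 0]]])

```text
clock: 17.8
ee_pos: [0.4335, 0.1261, 0.2287]
ee_rot: [-3.141, 0.0, 2.059]
contact_force: [0.3, -1.1, 1.2]
grip_width: 0.002
grip_force: 0.0
```

```bash
python3 -c "
from plant import manip
s=manip.state();print(s['ee_pos'],s['contact_force'],s['joint_velocities'].round(3));print(manip.job_done())"
```

```text
[0.4334687  0.12607362 0.22866635] [ 0.32880433 -1.10537791  1.24800872] [ 0.014  0.002  0.01  -0.006  0.     0.    -0.   ]
the job is handed in; nothing more can be done
None
```

I pressed all six bosses home in one unbroken pass from the red weight to the blue (boss 6 to boss 1), at about 12–13 N each, then moved the arm clear and handed the job in at about 18 s; force readings and a final picture both indicate they are fully home.

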